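Tell the pantry helper which jar goes where

TASK

Call the pantry helper by pressing the bell's black plunger all the way down and letting go. Then show which jar to fetch: point down at the jar of yellow fruit on the white riser, fingertips two or three centimetres above the middle of its lid, and stay there for two seconds. Then show where it goes: point the same way, two or three centimetres above it, at the empty cork disc in the wooden tray, and finish while still pointing there; touch nothing but the bell, and do not point at any other jar on the way.

Things in the scene. Friction and masses are not known exactly. Their poses are not given: they have to be found in the camera images.
- jar_yellow: the jar to point at: glass pint jar with a steel lid, bright yellow fruit chunks inside, standing upright on the white riser board (any of its three places). 76 mm in diameter, 135 mm tall, the lid 69 mm across. Origin: centre of its underside, z up. Loose. Not to be touched.
- jar_yellow_lid (a point): centre of the top of the yellow jar's lid, 135 mm above the jar's underside (about 175 mm above the table)
- jar_peach: glass pint jar with a steel lid, smooth peach-pink sauce inside, standing upright on the white riser board (any of its three places). 76 mm in diameter, 135 mm tall, the lid 69 mm across. Origin: centre of its underside, z up. Loose. Not to be touched or pointed at
- jar_purple: glass pint jar with a steel lid, dark purple fruit inside, standing upright on the white riser board (any of its three places). 76 mm in diameter, 135 mm tall, the lid 69 mm across. Origin: centre of its underside, z up. Loose. Not to be touched or pointed at
- jar_red: glass pint jar with a steel lid, red sauce inside, standing upright on the wooden tray (any of its three places). 76 mm in diameter, 135 mm tall, the lid 69 mm across. Origin: centre of its underside, z up. Loose. Not to be touched or pointed at
- jar_green: glass pint jar with a steel lid, green pickles inside, standing upright on the wooden tray (any of its three places). 76 mm in diameter, 135 mm tall, the lid 69 mm across. Origin: centre of its underside, z up. Loose. Not to be touched or pointed at
- riser: fixed white board on two low feet, 115 x 400 mm, its top 40 mm above the table, long axis y. Origin: centre of its underside. It carries the yellow, peach and purple jars in a row along its y, about 130 mm apart, in any order
- tray: fixed shallow dark wooden tray nearer the robot, 138 x 448 mm, floor 12 mm above the table, rim 22 mm, long axis y. Origin: centre of its underside. Three places in a row along its y, 140 mm apart: the red jar, the green jar and the empty cork disc, in any order
- pad: the empty place: a round pale cork disc 84 mm across and 4 mm thick, fixed flat on the tray's floor. Origin: centre of its underside. Jars 135 mm tall stand on the neighbouring place or places of the tray, leaving about 100 mm from the disc's centre to the nearest jar's side
- pad_top (a point): centre of the cork disc's top, 16 mm above the table
- bell: fixed counter call bell: round dark wooden foot 90 mm across, brass dome up to 45 mm above the table, black plunger on top. Origin: centre of its underside. It stands beyond the left or the right end of the tray
- plunger_top (a point): centre of the flat top of the bell's black plunger, a round button 32 mm across; 66 mm above the table when up. It moves straight down 6 mm
- plunger (a joint): travel of the bell's plunger in m: 0 up, 0.006 fully down. Sprung: starts to move at about 1 N, fully down at about 4 N, and rises again when released
- crock: lidded blue ceramic crock, 84 mm across, 106 mm tall, at the tray's end opposite the bell. Origin: centre of its underside. Loose bystander
- lids: loose stack of flat jar lids, 70 mm across, 20 mm high, at the left end of the riser. Origin: centre of its underside. Bystander
- funnel: loose blue wide-mouth jar funnel, 116 mm across, 70 mm tall, wide end down, at the right end of the riser. Origin: centre of its underside. Bystander

How it is judged:
On the way, in this order (a step that is already met when the one before it is completed fails the run):
1. the bell's plunger is pressed down (at least 4.5 of its 6 mm) (value of joint plunger above 0.0045 m), for 0.05 s.
2. the plunger is up again, and the grasp point dwells for 1.5 s within 30 mm sideways of the middle of the yellow jar's lid and less than 100 mm above it (horizontal distance between the grasp point and jar_yellow_lid below 0.03 m and z of the grasp point in the frame of jar_yellow_lid between 0 and 0.1 m and value of joint plunger below 0.0015 m), for 1.5 s.
At the end, for the whole second after the job is handed in: the grasp point stays within 30 mm sideways of the cork disc's centre and less than 100 mm above it; the plunger is up; all jars, crock, stack of lids and funnel rest within 10 mm of where they started (horizontal distance between the grasp point and pad_top below 0.03 m and z of the grasp point in the frame of pad_top between 0 and 0.1 m and distance of each of jar_yellow, jar_peach, jar_purple, jar_red, jar_green, crock, lids, funnel from where it was at the start of the episode below 0.01 m and linear speed of each of jar_yellow, jar_peach, jar_purple, jar_red, jar_green, crock, lids, funnel below 0.02 m/s and value of joint plunger below 0.0015 m); the robot touches nothing.
It fails at once if a jar is touched (over 0.5 N) (contact force between any of jar_yellow, jar_peach, jar_purple, jar_red, jar_green and the fingers above 0.5 N or contact force between any of jar_yellow, jar_peach, jar_purple, jar_red, jar_green and the arm above 0.5 N).
It fails at once if the cork disc, tray, riser, crock, stack of lids or funnel is touched (over 0.5 N) (contact force between any of pad, tray, riser, crock, lids, funnel and the fingers above 0.5 N or contact force between any of pad, tray, riser, crock, lids, funnel and the arm above 0.5 N).
It fails at once if a jar or other loose thing is moved by 10 mm or lifted (distance of any of jar_yellow, jar_peach, jar_purple, jar_red, jar_green, crock, lids, funnel from where it was at the start of the episode above 0.01 m).
It fails at once if another jar is pointed at: the grasp point within 20 mm sideways of its middle and less than 60 mm above its lid ((horizontal distance between the grasp point and jar_peach below 0.02 m and z of the grasp point in the frame of jar_peach below 0.195 m) or (horizontal distance between the grasp point and jar_purple below 0.02 m and z of the grasp point in the frame of jar_purple below 0.195 m) or (horizontal distance between the grasp point and jar_red below 0.02 m and z of the grasp point in the frame of jar_red below 0.195 m) or (horizontal distance between the grasp point and jar_green below 0.02 m and z of the grasp point in the frame of jar_green below 0.195 m)).
It also fails if it takes over 58 s, if anything falls off the work surface, if the arm or the gripper's body presses on something with over 40 N, if the wrist force passes 120 N, or if a joint passes its speed limit or range.

ROBOT

A 6-joint arm with a two-finger parallel gripper is mounted at the origin on the work surface. World frame = base frame: x ahead of the robot, y to its left, z up, the work surface at z = 0. Lengths are in m, angles in rad, forces in N, time in s.
With the tool pointing down it reaches from about 0.325 to 0.9 m from the base axis. Payload 6.1 kg.
Tool frame: the origin (TCP) lies at the very end of the fingers, on their centre line; the grasp point (between the pads) lies 19 mm behind it; x points along the fingers, y is the direction in which the jaws open and shut, and the axes are right-handed (so a half turn about x gives the same grasp; the last joint's range is limited). The gripper opens to 87 mm and grips with 3 to 60 N. Pads are 19 mm wide; open, the fingers measure 117 mm over their backs; the gripper's body (75 mm by 190 mm) begins 51 mm behind the grasp point.
Start: joints at [-1.458, 0.22, 1.526, -0, 1.395, -0.126], TCP at [0.148, -0.607, 0.223] pointing down, gripper open.
Joint ranges: [-2.98, 2.98], [-0.91, 2.08], [0.09, 2.57], [-1.24, 4.39], [0.2, 2.65], [-2.68, 2.68]. Speed limits (rad/s): [2.57, 2.57, 3.01, 3.14, 3.14, 3.14].

INTERFACE

Orientations are given as a 3x3 rotation matrix whose columns are the frame's x, y, z axes.
In Python, from cell import arm, cams gives the robot as it stands. The module is installed in compiled form; this text tells all that it offers.
- The arm moves only by the tool arm_command, never from a script. Its argument "targets" is one flat list of numbers, 5 for each row, row after row: the opening, from -1 (shut) to 1 (fully open), then the shift along the tool's x, y, z normalised to -1 to 1, where 1 is 0.2 m, then the turn about the tool's x normalised to -1 to 1, where 1 is pi/2 rad. A call has 1 to 8 rows; each row is the pose to reach, as a shift and turn from the pose commanded when the call began, along the tool's axes at that moment; what a row does not reach only later rows make up. A row lasts 1/12 s, in which the tool goes at most 41.7 mm and 7.16 degrees, less where a joint would pass 70% of its speed; a pose out of reach is approached as far as the arm can. A call with a number of a shift or a turn outside -1 to 1 is refused whole. A call with a gripper value outside its range is refused whole. The fingers move at their own pace and stop on an object; the grip force is fixed at half the most. Time passes only in rows, so rows that repeat a pose let the fingers close. It gives the time, the measured TCP pose, the force and the opening at its end, in the units of the state.
- arm.sense(): the state, without advancing time (a new reading comes with each control period).
- cams.camera(name): name is "scene" or "top" or "wrist"; returns a dict with "img" (480x640x3 uint8, red, green, blue), "mtx" (3x3 intrinsics, pixels), "world_from_camera" (4x4, takes a point from camera to world coordinates). Camera axes: x right, y down, z forward; pixel columns grow to the right and rows downward; lengths in m; the calibration is good to about 2 mm. A picture is of the moment at which its call begins. There is no depth.
- arm.finish_job(): hands the job in, once; it reports no verdict.
The state is a dict: "time": time; "joint_positions": joint angles; "qvel": joint speeds; "effort": joint torques, N m; "ee_pos": TCP position; "tcp_rot": TCP orientation; "contact_force": force on the tool from outside, world axes, zero at the start; "torque": the same for the moment, N m; "opening": finger opening in m.
Only numpy, scipy, OpenCV 4.12 (cv2) and the standard library are available. Lean on these libraries where they do the work, as an engineer would, in place of code of your own. Each camera call takes 0.05 s, during which the arm holds its last target.

## Working session

There is one attempt and no reset: what is moved stays moved. The work goes in short steps, Python scripts to look and compute and a tool call to move; the robot and the scene stay as the last step left them, time stands still between calls to the robot, and variables do not carry over. Pictures are saved under pics/ and viewed, and the job is handed in when it is done.

Besides the shell and the picture viewer there is one more tool, called after "Request:" as name(argument=value, ...) on one line, values as JSON. arm_command: Moves the arm, as the interface text tells. Scaled input: -1 to 1 covers 0.2 m each way for a shift and pi/2 rad each way for a turn. Its arguments: {"type":"object","properties":{"targets":{"type":"array","items":{"type":"number"}}},"required":["targets"]}

```bash
mkdir -p pics; python3 - <<'E'
from cell import arm,cams
import cv2,numpy as np
s=arm.sense()
for k in('time','ee_pos','tcp_rot','opening','contact_force'):print(k,np.round(s[k],3))
for n in('scene','top'):
    c=cams.camera(n);cv2.imwrite(f'pics/{n}0.png',c['img'][:,:,::-1]);np.savez(f'{n}0.npz',**c)
    print(n,np.round(c['mtx'],1).tolist(),np.round(c['world_from_camera'],3).tolist())
E
```

```text
time 0.0
ee_pos [ 0.148 -0.607  0.221]
tcp_rot [[-0.     0.237 -0.972]
 [ 0.002 -0.972 -0.237]
 [-1.    -0.002 -0.   ]]
opening 0.087
contact_force [-0.382  0.521  0.24 ]
scene [[433.7, 0.0, 317.1], [0.0, 433.7, 249.4], [0.0, 0.0, 1.0]] [[-0.652, 0.485, -0.583, 1.042], [0.758, 0.416, -0.502, 0.438], [-0.001, -0.769, -0.639, 0.678], [0.0, 0.0, 0.0, 1.0]]
top [[572.8, 0.0, 327.6], [0.0, 572.8, 242.2], [0.0, 0.0, 1.0]] [[-0.016, -0.994, 0.11, 0.415], [-1.0, 0.017, 0.003, 0.003], [-0.005, -0.11, -0.994, 1.545], [0.0, 0.0, 0.0, 1.0]]
```

View pics/top0.png

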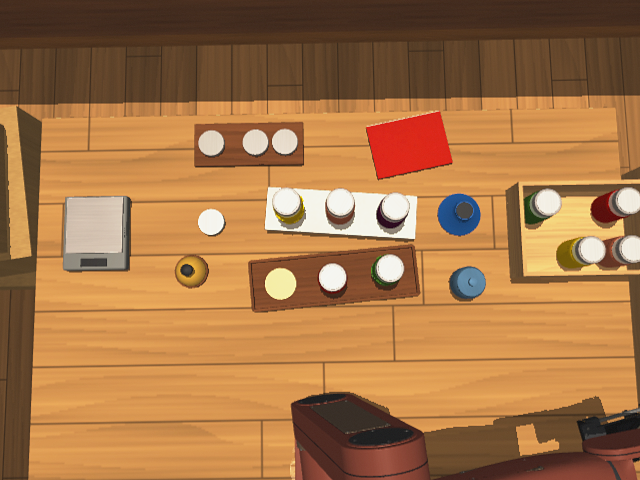

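View pics/scene0.png

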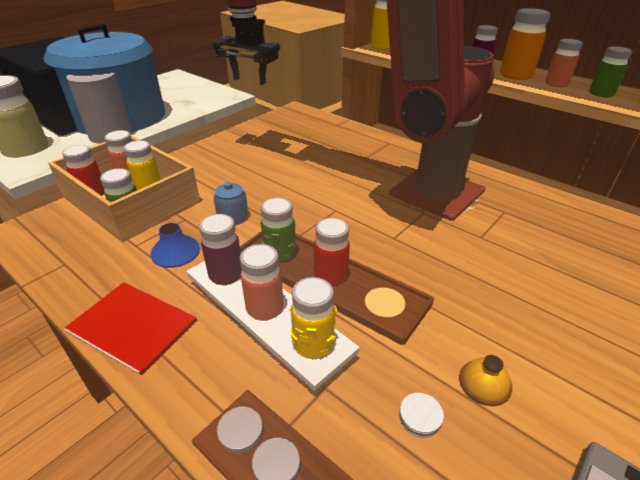

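The top view shows the yellow jar at the left of the riser (lid about 288,200), the cork disc at the left of the tray (281,284) and the bell at the left (plunger about 187,270). The scene view agrees. Next I'll measure these positions.

```bash
cat > h.py <<'E'
import numpy as np,cv2
def ray(c,u,v,z):
    K=c['mtx'];T=c['world_from_camera']
    d=T[:3,:3]@np.linalg.inv(K)@np.array([u,v,1.]);o=T[:3,3]
    return o+d*(z-o[2])/d[2]
def proj(c,p):
    T=np.linalg.inv(c['world_from_camera']);q=c['mtx']@(T[:3,:3]@p+T[:3,3]);return q[:2]/q[2]
E
python3 - <<'E'
from h import *
def blobs(c,m,box,z,name,amin=20):
    x0,y0,x1,y1=box;mm=np.zeros(m.shape,np.uint8);mm[y0:y1,x0:x1]=m[y0:y1,x0:x1]
    for k in cv2.findContours(mm,cv2.RETR_EXTERNAL,cv2.CHAIN_APPROX_NONE)[0]:
        if cv2.contourArea(k)<amin or len(k)<5: continue
        e=cv2.fitEllipse(cv2.convexHull(k));x,y,w,h=cv2.boundingRect(k)
        print(name,np.round(e[0],1),np.round(e[1],1),'bbox',x,y,w,h,'->',np.round(ray(c,*e[0],z),4))
for n in('top','scene'):
    c=dict(np.load(n+'0.npz'));hsv=cv2.cvtColor(c['img'],cv2.COLOR_RGB2HSV);H,S,V=cv2.split(hsv)
    if n=='top':
        blobs(c,(S<40)&(V>200),(265,180,420,300),.175,'white',200)
        blobs(c,(V<75),(170,250,212,290),.066,'plunger')
        blobs(c,(H>15)&(H<35)&(V>180),(262,264,300,304),.016,'pad',200)
        blobs(c,(H>95)&(H<125)&(S>90),(430,180,500,310),.05,'blue',200)
        blobs(c,(S<40)&(V>180),(190,200,232,242),.02,'lids',200)
    else:
        blobs(c,(V<75),(470,345,515,385),.066,'plunger')
        blobs(c,(H>12)&(H<35)&(V>180),(355,280,415,325),.016,'pad',200)
        blobs(c,(S<45)&(V>140),(285,275,340,320),.175,'lidY',200)
c=dict(np.load('top0.npz'));cv2.imwrite('pics/crop.png',cv2.resize(c['img'][170:320,160:500,::-1],None,fx=2.35,fy=2.35,interpolation=0))
c=dict(np.load('scene0.npz'));cv2.imwrite('pics/crop2.png',cv2.resize(c['img'][260:420,280:530,::-1],None,fx=3.2,fy=3.2,interpolation=0))
E
```

```text
white [332.1 276.9] [26.5 26.6] bbox 319 264 27 27 -> [ 0.482  -0.0018  0.175 ]
white [389.8 267.7] [25.8 26.6] bbox 377 255 27 26 -> [ 0.5015 -0.1403  0.175 ]
white [341.  212.7] [ 54.  196.1] bbox 265 188 152 51 -> [ 0.6366 -0.0261  0.175 ]
plunger [186.4 269.5] [11.2 12. ] bbox 181 264 12 12 -> [0.5126 0.3741 0.066 ]
pad [280.1 283.3] [30.8 31.8] bbox 265 268 31 32 -> [0.475  0.1364 0.016 ]
blue [467.6 282.1] [30.9 34.7] bbox 451 267 34 31 -> [ 0.4685 -0.3545  0.05  ]
blue [458.6 214.1] [41.1 41.9] bbox 438 194 42 42 -> [ 0.6478 -0.3386  0.05  ]
lids [210.6 221.6] [24.9 25.6] bbox 198 209 26 26 -> [0.6436 0.3219 0.02  ]
pad [384.6 301.8] [29.3 41.1] bbox 365 287 41 30 -> [0.4766 0.1363 0.016 ]
lidY [311.6 291.2] [27.7 37.3] bbox 293 278 38 27 -> [0.6702 0.1056 0.175 ]
```

View pics/crop.png

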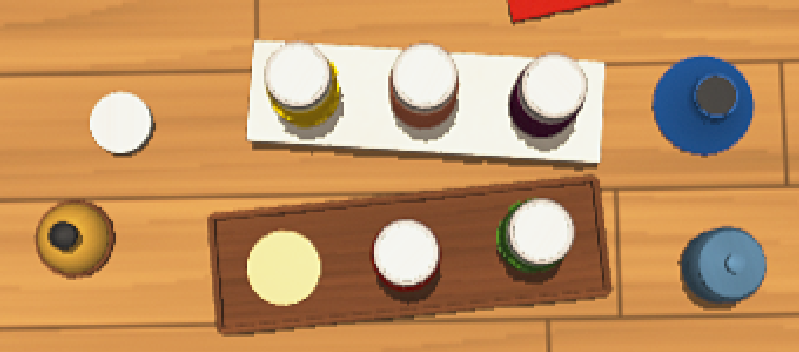

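View pics/crop2.png

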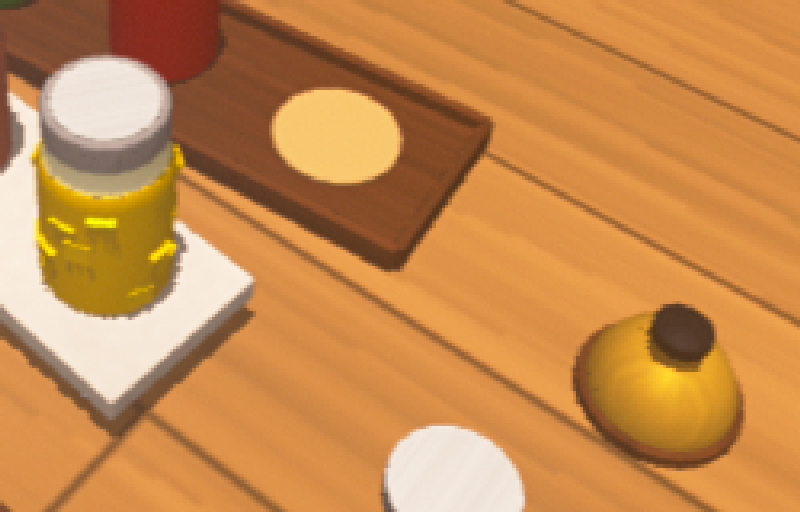

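Request:
arm_command(targets=[-1, -0.4, 0, 0, -0.6, -1, -0.4, 0, 0, -0.6, -1, -0.4, 0, 0, -0.6, -1, -0.4, 0, 0, -0.6, -1, -0.4, 0, 0, -0.6, -1, -0.4, 0, 0, -0.6, -1, -0.4, 0, 0, -0.6, -1, -0.4, 0, 0, -0.6])

```text
time: 0.77
ee_pos: [0.1478, -0.607, 0.3019]
tcp_rot: [[-0.0, 0.927, -0.374], [0.001, -0.374, -0.927], [-1.0, -0.001, -0.001]]
contact_force: [-0.2, 0.5, 0.3]
opening: 0.0418
```

```bash
cat >> h.py <<'E'
def to(p,yaw=None):
    from cell import arm
    s=arm.sense();R=np.array(s['tcp_rot']);e=np.array(s['ee_pos'])
    d=R.T@(np.array(p)-e)/.2
    y0=np.degrees(np.arctan2(R[1,1],R[0,1]))
    print('t',round(float(s['time']),2),'tcp',np.round(e,4),'yaw',round(y0,1),'down',np.round(R[:,0],3),'F',np.round(s['contact_force'],2),'op',round(float(s['opening']),3),'j',np.round(s['joint_positions'],2))
    print('shift',np.round(d,3),'turn',None if yaw is None else round(-(yaw-y0)/90,3))
E
python3 - <<'E'
from h import *
c=dict(np.load('top0.npz'));s=dict(np.load('scene0.npz'))
# yellow lid: circle on bright top via white mask opened, right/upper part only
g=cv2.cvtColor(c['img'],cv2.COLOR_RGB2GRAY)
r=cv2.HoughCircles(cv2.resize(g[175:245,262:420],None,fx=6,fy=6,interpolation=cv2.INTER_CUBIC),cv2.HOUGH_GRADIENT,1,200,param1=80,param2=25,minRadius=65,maxRadius=95)
for x,y,q in r[0]:
    u,v=x/6+262,y/6+175;print('lid',round(u,1),round(v,1),q/6,ray(c,u,v,.175).round(4))
print(ray(s,313.1,290.9,.175),ray(s,494.1,363,.066))
p=ray(c,186.4,269.5,.066);print('plunger in scene',proj(s,p))
to([0.33,-0.35,.3],8)
E
```

```text
lid 286.2 201.4 13.5 [0.6667 0.1061 0.175 ]
lid 395.4 206.4 13.349999 [ 0.6498 -0.1581  0.175 ]
lid 340.4 201.9 13.533333 [ 0.6632 -0.0252  0.175 ]
[0.66811131 0.10699865 0.175     ] [0.51689861 0.37702842 0.066     ]
plunger in scene [493.50092584 360.4650243 ]
t 0.77 tcp [ 0.1478 -0.607   0.3019] yaw -22.0 down [-0.     0.001 -1.   ] F [-0.19  0.51  0.27] op 0.042 j [-1.46  0.18  1.42 -0.    1.54 -1.07]
shift [ 0.011  0.365 -1.532] turn -0.333
```

Request:
arm_command(targets=[-1, 0, 0.24, -1, -0.33, -1, 0, 0.24, -1, -0.33, -1, 0, 0.24, -1, -0.33, -1, 0, 0.24, -1, -0.33, -1, 0, 0.24, -1, -0.33, -1, 0, 0.24, -1, -0.33, -1, 0, 0.24, -1, -0.33])

```text
time: 1.35
ee_pos: [0.2693, -0.4391, 0.3026]
tcp_rot: [[0.0, 0.991, 0.132], [-0.0, 0.132, -0.991], [-1.0, 0.0, 0.0]]
contact_force: [-0.3, -0.4, 0.1]
opening: 0.0016
```

```bash
python3 -c "
from h import *
to([0.38,-0.21,.3],8)"
```

```text
t 1.35 tcp [ 0.2693 -0.4391  0.3026] yaw 7.6 down [ 0. -0. -1.] F [-0.27 -0.37  0.07] op 0.002 j [-1.17 -0.09  1.7  -0.    1.53 -1.31]
shift [ 0.013  0.699 -1.063] turn -0.005
```

Request:
arm_command(targets=[-1, 0, 0.6, -1, 0, -1, 0, 0.6, -1, 0, -1, 0, 0.6, -1, 0, -1, 0, 0.6, -1, 0, -1, 0, 0.6, -1, 0, -1, 0, 0.6, -1, 0, -1, 0, 0.6, -1, 0])

```text
time: 1.93
ee_pos: [0.3626, -0.2242, 0.3026]
tcp_rot: [[0.001, 0.991, 0.131], [0.001, 0.131, -0.991], [-1.0, 0.001, -0.001]]
contact_force: [0.0, -1.0, -0.3]
opening: 0.0008
```

Request:
arm_command(targets=[-1, 0, 0.2, -1, 0, -1, 0, 0.2, -1, 0, -1, 0, 0.2, -1, 0, -1, 0, 0.2, -1, 0, -1, 0, 0.2, -1, 0, -1, 0, 0.2, -1, 0])

```text
time: 2.43
ee_pos: [0.3758, -0.019, 0.3027]
tcp_rot: [[0.001, 0.991, 0.134], [0.002, 0.134, -0.991], [-1.0, 0.001, -0.002]]
contact_force: [0.4, 0.1, -0.2]
opening: 0.0004
```

Request:
arm_command(targets=[-1, 0, 0.4, -1, 0, -1, 0, 0.4, -1, 0, -1, 0, 0.4, -1, 0, -1, 0, 0.4, -1, 0, -1, 0, 0.4, -1, 0, -1, 0, 0.4, -1, 0, -1, 0, 0.4, -1, 0])

```text
time: 3.02
ee_pos: [0.4301, 0.1859, 0.3017]
tcp_rot: [[-0.002, 0.991, 0.131], [-0.001, 0.131, -0.991], [-1.0, -0.002, 0.001]]
contact_force: [0.2, -0.7, -0.4]
opening: 0.0005
```

```bash
python3 -c "
from h import *
to([0.513,0.374,.2],8)"
```

```text
t 3.02 tcp [0.4301 0.1859 0.3017] yaw 7.5 down [-0.002 -0.001 -1.   ] F [ 0.2  -0.71 -0.4 ] op 0.0 j [ 0.24 -0.2   1.81 -0.    1.54  0.11]
shift [ 0.507  0.534 -0.879] turn -0.006
```

Request:
arm_command(targets=[-1, 0.5, 0.535, -0.88, 0, -1, 0.5, 0.535, -0.88, 0, -1, 0.5, 0.535, -0.88, 0, -1, 0.5, 0.535, -0.88, 0, -1, 0.5, 0.535, -0.88, 0, -1, 0.5, 0.535, -0.88, 0, -1, 0.5, 0.535, -0.88, 0, -1, 0.5, 0.535, -0.88, 0])

```text
time: 3.68
ee_pos: [0.5136, 0.3712, 0.2009]
tcp_rot: [[-0.002, 0.992, 0.127], [-0.003, 0.127, -0.992], [-1.0, -0.003, 0.002]]
contact_force: [0.2, -0.4, 0.2]
opening: 0.0003
```

Request:
arm_command(targets=[-1, 0.25, 0, 0, 0, -1, 0.5, 0, 0, 0, -1, 0.5, 0, 0, 0, -1, 0.5, 0, 0, 0, -1, 0.5, 0, 0, 0])

```text
time: 4.1
ee_pos: [0.5132, 0.3714, 0.103]
tcp_rot: [[-0.001, 0.992, 0.126], [-0.001, 0.126, -0.992], [-1.0, -0.001, 0.001]]
contact_force: [0.8, 0.5, -0.0]
opening: 0.0003
```

```bash
python3 - <<'E'
from h import *
from cell import cams
to([0.513,0.374,.07],8)
for n in('scene','wrist'):
    c=cams.camera(n);i=c['img'][:,:,::-1]
    if n=='scene': i=cv2.resize(i[230:430,380:640],None,fx=3,fy=3)
    cv2.imwrite(f'pics/{n}1.png',i)
E
```

```text
t 4.1 tcp [0.5132 0.3714 0.103 ] yaw 7.3 down [-0.001 -0.001 -1.   ] F [ 0.77  0.53 -0.03] op 0.0 j [ 0.5   0.35  1.6  -0.    1.19  0.38]
shift [ 0.165  0.001 -0.013] turn -0.008
```

View pics/scene1.png

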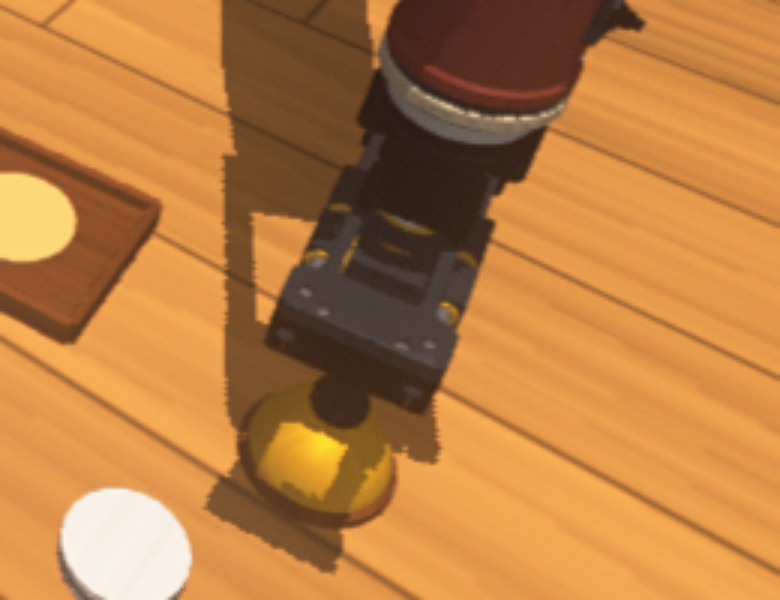

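View pics/wrist1.png

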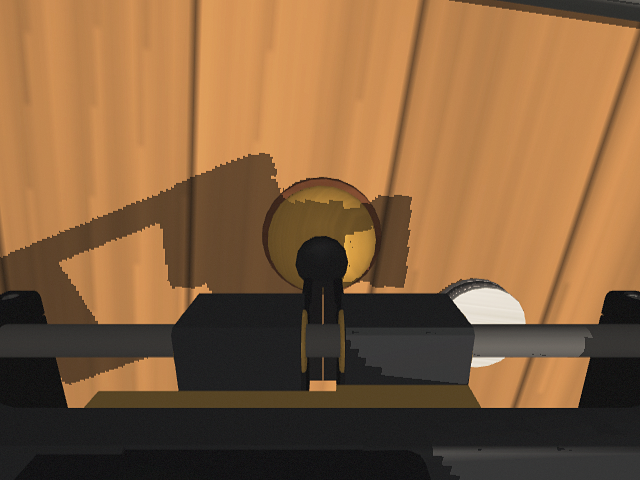

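The scene and wrist views show the closed fingers centred over the black plunger (wrist pixel about 322,260). I'll press now.

Request:
arm_command(targets=[-1, 0.1, 0, -0.01, 0, -1, 0.15, 0, -0.01, 0, -1, 0.18, 0, -0.01, 0, -1, 0.2, 0, -0.01, 0, -1, 0.215, 0, -0.01, 0, -1, 0.22, 0, -0.01, 0, -1, 0.22, 0, -0.01, 0])

```text
time: 4.78
ee_pos: [0.5127, 0.3756, 0.0603]
tcp_rot: [[0.0, 0.992, 0.129], [-0.0, 0.129, -0.992], [-1.0, 0.0, 0.001]]
contact_force: [-2.9, -3.3, 7.2]
opening: 0.0005
```

```bash
python3 - <<'E'
from h import *
to([0.513,0.374,.059],8)
E
```

```text
t 4.78 tcp [0.5127 0.3756 0.0603] yaw 7.4 down [ 0. -0. -1.] F [-2.93 -3.26  7.23] op 0.001 j [ 0.51  0.4   1.62 -0.    1.12  0.38]
shift [0.007 0.001 0.008] turn -0.007
```

The force is 7 N, above the 4 N full-travel figure, and the tip is at 60 mm, so the plunger looks bottomed. I'll push about 1 mm more to confirm, then release.

Request:
arm_command(targets=[-1, 0.007, 0, 0, 0, -1, 0.007, 0, 0, 0])

```text
time: 4.95
ee_pos: [0.5127, 0.3756, 0.0602]
tcp_rot: [[0.0, 0.992, 0.129], [-0.001, 0.129, -0.992], [-1.0, 0.0, 0.001]]
contact_force: [-6.0, -5.3, 14.7]
opening: 0.0005
```

Request:
arm_command(targets=[-1, -0.1, 0, 0, 0, -1, -0.3, 0, 0, 0, -1, -0.5, 0, 0, 0, -1, -0.7, 0, 0, 0, -1, -0.9, 0, 0, 0, -1, -0.9, 0, 0, 0, -1, -0.9, 0, 0, 0])

```text
time: 5.53
ee_pos: [0.5144, 0.377, 0.2422]
tcp_rot: [[0.008, 0.992, 0.129], [0.004, 0.129, -0.992], [-1.0, 0.008, -0.003]]
contact_force: [0.2, -0.8, -0.8]
opening: 0.0004
```

```bash
python3 - <<'E'
from h import *
from cell import cams
to([0.667,0.1065,.25],8)
c=cams.camera('scene');i=c['img'][:,:,::-1]
cv2.imwrite('pics/scene2.png',cv2.resize(i[260:420,280:530],None,fx=3.2,fy=3.2,interpolation=0))
E
```

```text
t 5.53 tcp [0.5144 0.377  0.2422] yaw 7.4 down [ 0.008  0.004 -1.   ] F [ 0.19 -0.77 -0.76] op 0.0 j [0.51 0.23 1.48 0.   1.42 0.38]
shift [-0.039  0.583  1.439] turn -0.007
```

View pics/scene2.png

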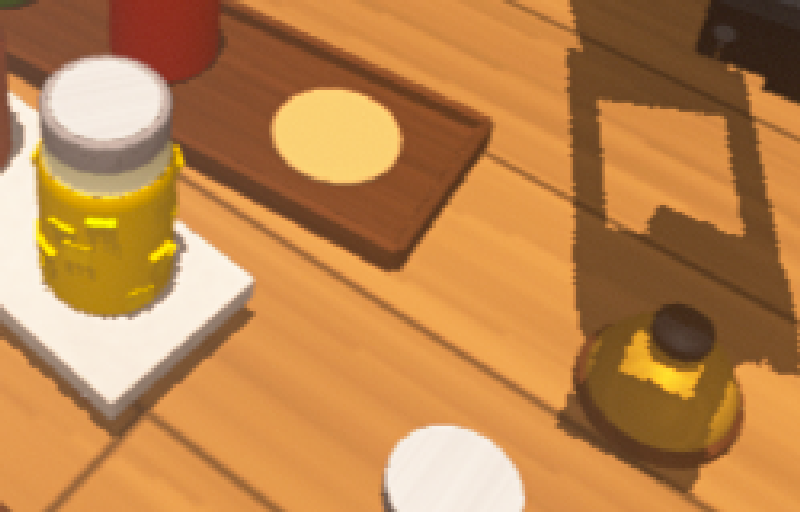

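The plunger bottomed: the force rose with no further travel. It is up again, level with its first picture. Next is the yellow lid.

Request:
arm_command(targets=[-1, -0.05, 0.29, 0.72, 0, -1, -0.05, 0.29, 0.72, 0, -1, -0.05, 0.29, 0.72, 0, -1, -0.05, 0.29, 0.72, 0, -1, -0.05, 0.29, 0.72, 0, -1, -0.05, 0.29, 0.72, 0])

```text
time: 6.08
ee_pos: [0.5882, 0.2383, 0.2447]
tcp_rot: [[-0.004, 0.992, 0.125], [-0.001, 0.125, -0.992], [-1.0, -0.004, 0.0]]
contact_force: [0.5, 0.5, -0.2]
opening: 0.0002
```

Request:
arm_command(targets=[-1, 0, 0.29, 0.72, 0, -1, 0, 0.29, 0.72, 0, -1, 0, 0.29, 0.72, 0, -1, 0, 0.29, 0.72, 0, -1, 0, 0.29, 0.72, 0, -1, 0, 0.29, 0.72, 0, -1, 0, 0.29, 0.72, 0])

```text
time: 6.67
ee_pos: [0.6633, 0.1064, 0.2456]
tcp_rot: [[-0.003, 0.992, 0.129], [0.001, 0.129, -0.992], [-1.0, -0.003, -0.001]]
contact_force: [-0.3, -0.0, -0.0]
opening: 0.0004
```

```bash
python3 - <<'E'
from h import *
to([0.667,0.1065,.2],8)
E
```

```text
t 6.67 tcp [0.6633 0.1064 0.2456] yaw 7.4 down [-0.003  0.001 -1.   ] F [-0.26 -0.01 -0.05] op 0.0 j [ 0.04  0.32  1.36  0.    1.46 -0.09]
shift [0.228 0.019 0.002] turn -0.006
```

Request:
arm_command(targets=[-1, 0.06, 0.02, 0, 0, -1, 0.12, 0.02, 0, 0, -1, 0.18, 0.02, 0, 0, -1, 0.22, 0.02, 0, 0, -1, 0.22, 0.02, 0, 0, -1, 0.22, 0.02, 0, 0, -1, 0.22, 0.02, 0, 0, -1, 0.22, 0.02, 0, 0])

```text
time: 7.33
ee_pos: [0.6689, 0.1055, 0.2041]
tcp_rot: [[0.002, 0.992, 0.128], [0.0, 0.128, -0.992], [-1.0, 0.002, 0.0]]
contact_force: [0.2, 0.1, 0.1]
opening: 0.0003
```

```bash
python3 - <<'E'
from h import *
from cell import cams
to([0.667,0.1065,.2],8)
i=cams.camera('scene')['img'][:,:,::-1]
cv2.imwrite('pics/scene3.png',cv2.resize(i[180:380,200:460],None,fx=3,fy=3))
cv2.imwrite('pics/wrist3.png',cams.camera('wrist')['img'][:,:,::-1])
E
```

```text
t 7.33 tcp [0.6689 0.1055 0.2041] yaw 7.4 down [ 0.002  0.    -1.   ] F [0.18 0.12 0.08] op 0.0 j [ 0.04  0.35  1.4   0.    1.39 -0.09]
shift [ 0.021 -0.009 -0.006] turn -0.007
```

View pics/scene3.png

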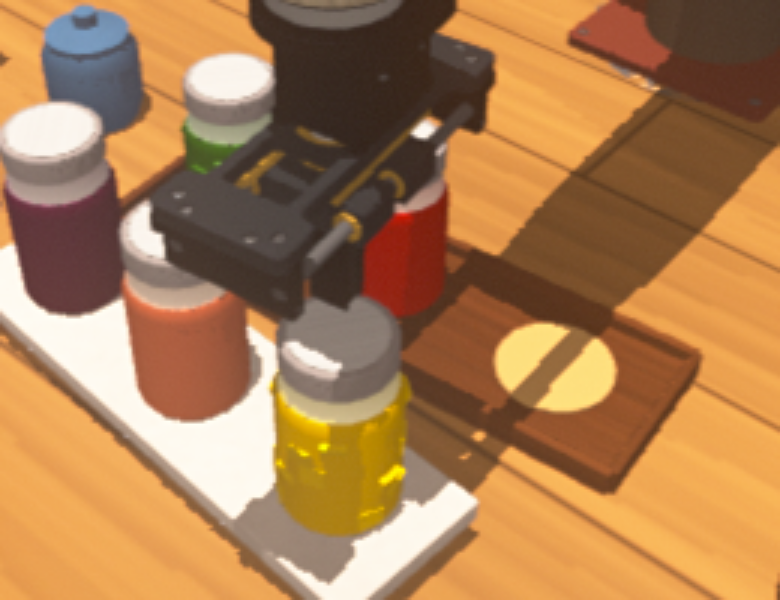

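View pics/wrist3.png

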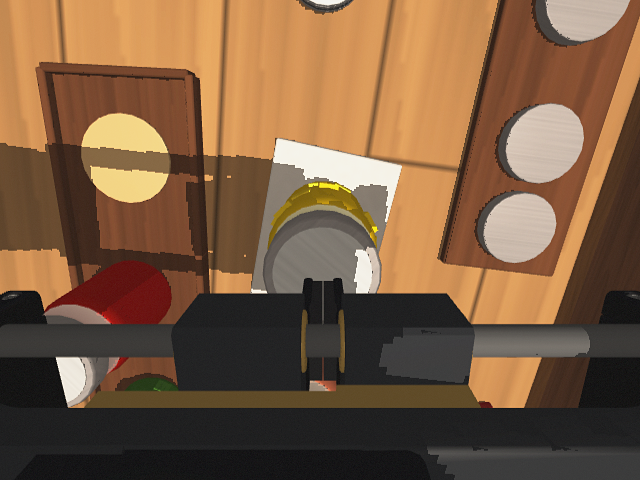

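The fingertips (wrist column 322) line up with the lid centre and hover above it with no contact. I'll hold here.

Request:
arm_command(targets=[-1, 0, 0, 0, 0, -1, 0, 0, 0, 0, -1, 0, 0, 0, 0, -1, 0, 0, 0, 0, -1, 0, 0, 0, 0, -1, 0, 0, 0, 0, -1, 0, 0, 0, 0, -1, 0, 0, 0, 0])

```text
time: 8.1
ee_pos: [0.6683, 0.1055, 0.2031]
tcp_rot: [[-0.0, 0.992, 0.129], [0.0, 0.129, -0.992], [-1.0, -0.0, -0.0]]
contact_force: [0.3, 0.0, 0.2]
opening: 0.0006
```

Request:
arm_command(targets=[-1, 0, 0, 0, 0, -1, 0, 0, 0, 0, -1, 0, 0, 0, 0, -1, 0, 0, 0, 0, -1, 0, 0, 0, 0, -1, 0, 0, 0, 0, -1, 0, 0, 0, 0, -1, 0, 0, 0, 0])

```text
time: 8.77
ee_pos: [0.6684, 0.1055, 0.2031]
tcp_rot: [[-0.0, 0.992, 0.128], [-0.0, 0.128, -0.992], [-1.0, -0.0, 0.0]]
contact_force: [-0.1, 0.3, -1.1]
opening: 0.0003
```

Request:
arm_command(targets=[-1, 0, 0, 0, 0, -1, 0, 0, 0, 0, -1, 0, 0, 0, 0, -1, 0, 0, 0, 0, -1, 0, 0, 0, 0, -1, 0, 0, 0, 0, -1, 0, 0, 0, 0, -1, 0, 0, 0, 0])

```text
time: 9.43
ee_pos: [0.6683, 0.1055, 0.2031]
tcp_rot: [[-0.0, 0.992, 0.128], [0.0, 0.128, -0.992], [-1.0, -0.0, -0.0]]
contact_force: [-0.9, 0.1, 0.5]
opening: 0.0004
```

Request:
arm_command(targets=[-1, -0.2, 0, 0, 0, -1, -0.35, 0, 0, 0, -1, -0.35, 0, 0, 0, -1, -0.35, 0, 0, 0])

```text
time: 9.77
ee_pos: [0.67, 0.1056, 0.2767]
tcp_rot: [[0.006, 0.992, 0.129], [0.0, 0.129, -0.992], [-1.0, 0.006, 0.001]]
contact_force: [0.6, 0.0, 0.2]
opening: 0.0001
```

```bash
python3 - <<'E'
from h import *
to([0.476,0.1364,.27],8)
E
```

```text
t 9.77 tcp [0.67   0.1056 0.2767] yaw 7.4 down [ 0.006  0.    -1.   ] F [0.56 0.   0.2 ] op 0.0 j [ 0.04  0.32  1.31  0.    1.51 -0.09]
shift [ 0.028 -0.942 -0.278] turn -0.007
```

Request:
arm_command(targets=[-1, 0, -0.94, -0.28, 0, -1, 0, -0.94, -0.28, 0, -1, 0, -0.94, -0.28, 0, -1, 0, -0.94, -0.28, 0, -1, 0, -0.94, -0.28, 0, -1, 0, -0.94, -0.28, 0, -1, 0, -0.94, -0.28, 0, -1, 0, -0.94, -0.28, 0])

```text
time: 10.43
ee_pos: [0.4749, 0.1368, 0.2727]
tcp_rot: [[0.0, 0.992, 0.129], [-0.0, 0.129, -0.992], [-1.0, 0.0, 0.0]]
contact_force: [0.5, -0.0, 0.2]
opening: 0.0005
```

Request:
arm_command(targets=[-1, 0.15, 0, 0, 0, -1, 0.3, 0, 0, 0, -1, 0.45, 0, 0, 0, -1, 0.6, 0, 0, 0, -1, 0.75, 0, 0, 0, -1, 0.75, 0, 0, 0, -1, 0.75, 0, 0, 0])

```text
time: 11.02
ee_pos: [0.4739, 0.1363, 0.1214]
tcp_rot: [[-0.005, 0.992, 0.128], [-0.001, 0.128, -0.992], [-1.0, -0.005, 0.0]]
contact_force: [0.4, 1.0, 0.1]
opening: 0.0003
```

```bash
python3 - <<'E'
from h import *
from cell import cams
to([0.476,0.1364,.042],8)
i=cams.camera('scene')['img'][:,:,::-1]
cv2.imwrite('pics/scene4.png',cv2.resize(i[180:380,250:510],None,fx=3,fy=3))
cv2.imwrite('pics/wrist4.png',cams.camera('wrist')['img'][:,:,::-1])
E
```

```text
t 11.02 tcp [0.4739 0.1363 0.1214] yaw 7.3 down [-0.005 -0.001 -1.   ] F [0.44 0.99 0.06] op 0.0 j [ 0.12  0.01  1.96 -0.    1.18 -0.01]
shift [0.397 0.013 0.001] turn -0.007
```

View pics/scene4.png

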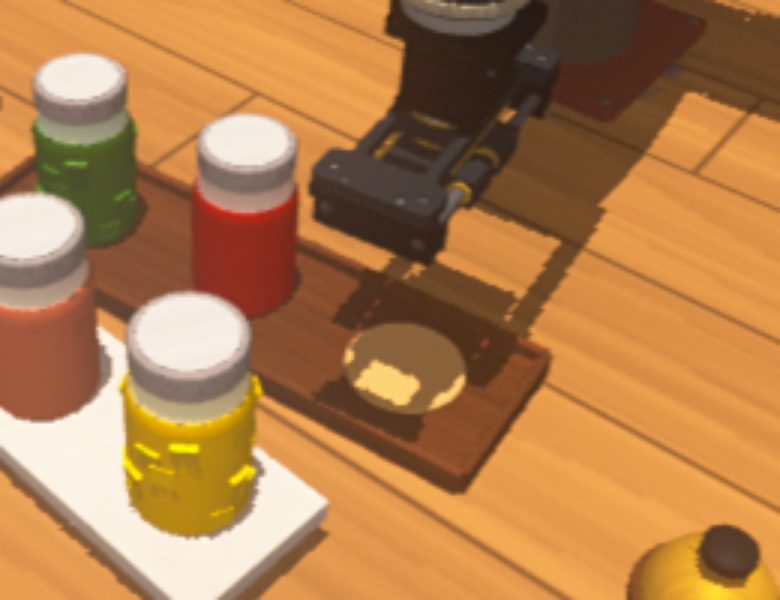

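View pics/wrist4.png

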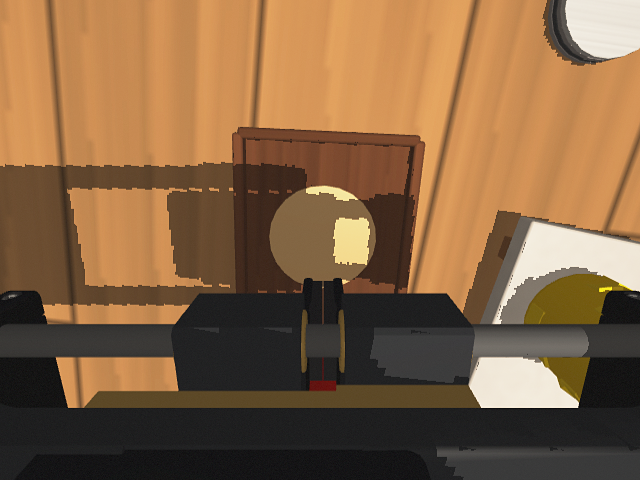

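The cork disc is centred under the fingers (wrist about 322,237), with clear space to the red jar on either side. I'll descend now.

Request:
arm_command(targets=[-1, 0.1, 0.01, 0, 0, -1, 0.2, 0.01, 0, 0, -1, 0.3, 0.01, 0, 0, -1, 0.35, 0.01, 0, 0, -1, 0.38, 0.01, 0, 0, -1, 0.38, 0.01, 0, 0, -1, 0.38, 0.01, 0, 0, -1, 0.38, 0.01, 0, 0])

```text
time: 11.78
ee_pos: [0.4781, 0.1373, 0.0487]
tcp_rot: [[0.003, 0.992, 0.128], [0.0, 0.128, -0.992], [-1.0, 0.003, -0.0]]
contact_force: [-0.4, -0.6, 0.9]
opening: 0.0001
```

Request:
arm_command(targets=[-1, 0, 0, 0, 0, -1, 0, 0, 0, 0, -1, 0, 0, 0, 0, -1, 0, 0, 0, 0, -1, 0, 0, 0, 0, -1, 0, 0, 0, 0])

```text
time: 12.28
ee_pos: [0.4767, 0.1371, 0.0472]
tcp_rot: [[0.0, 0.992, 0.128], [0.0, 0.128, -0.992], [-1.0, 0.0, -0.0]]
contact_force: [-0.7, 0.9, -0.5]
opening: 0.0004
```

```bash
python3 - <<'E'
from h import *
from cell import cams
to([0.476,0.1364,.042],8)
i=cams.camera('scene')['img'][:,:,::-1]
cv2.imwrite('pics/scene5.png',i)
d=cv2.absdiff(i[:,:,::-1],np.load('scene0.npz')['img']).max(2)
cv2.imwrite('pics/wrist5.png',cams.camera('wrist')['img'][:,:,::-1])
E
```

```text
t 12.28 tcp [0.4767 0.1371 0.0472] yaw 7.4 down [ 0.  0. -1.] F [-0.67  0.9  -0.45] op 0.0 j [ 0.12  0.12  2.    0.    1.02 -0.01]
shift [ 0.026 -0.004  0.003] turn -0.007
```

View pics/scene5.png

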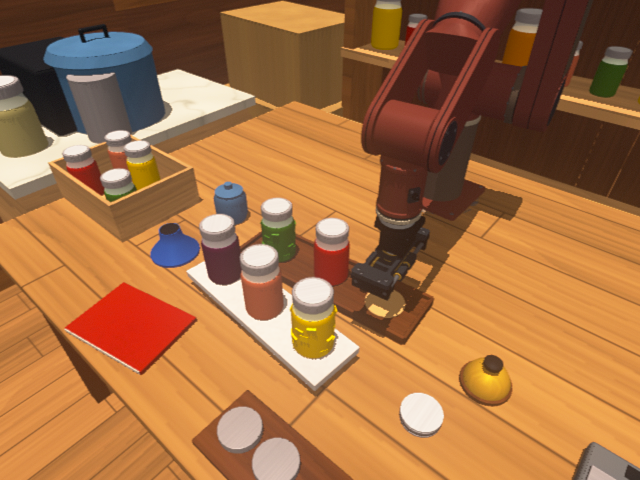

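View pics/wrist5.png

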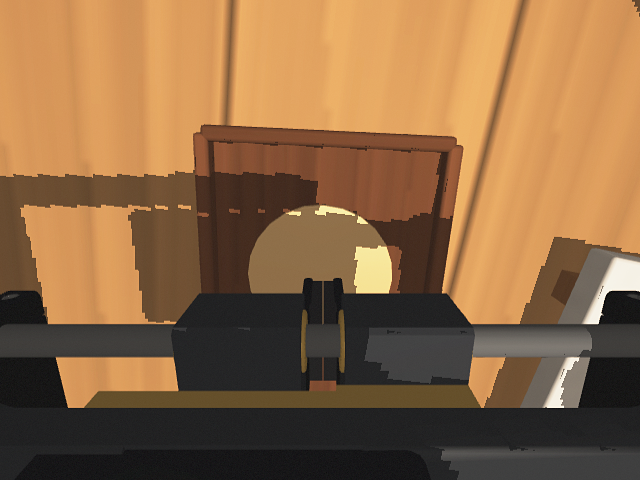

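The tips are 31 mm above the disc and centred. I'll lower them about 5 mm to get within the two-to-three-centimetre range.

Request:
arm_command(targets=[-1, 0.015, 0, 0, 0, -1, 0.025, 0, 0, 0, -1, 0.025, 0, 0, 0, -1, 0.025, 0, 0, 0, -1, 0.025, 0, 0, 0, -1, 0.025, 0, 0, 0, -1, 0.025, 0, 0, 0, -1, 0.025, 0, 0, 0])

```text
time: 13.05
ee_pos: [0.4768, 0.1371, 0.0422]
tcp_rot: [[0.0, 0.992, 0.129], [0.0, 0.129, -0.992], [-1.0, 0.0, 0.0]]
contact_force: [0.3, 0.2, -0.3]
opening: 0.0004
```

```bash
python3 - <<'E'
from h import *
from cell import arm
to([0.476,0.1364,.042],8)
arm.finish_job()
to([0.476,0.1364,.042],8)
E
```

```text
t 13.05 tcp [0.4768 0.1371 0.0422] yaw 7.4 down [ 0.  0. -1.] F [ 0.29  0.19 -0.26] op 0.0 j [ 0.12  0.13  2.   -0.    1.01 -0.01]
shift [ 0.001 -0.004  0.003] turn -0.007
the job is handed in; nothing more can be done
the job is handed in; nothing more can be done
```

I rang the bell, pointed at the yellow jar's lid, then pointed at the empty cork disc, and handed the job in while still pointing there. It took about 13 s of the 58 s allowed; no verdict is reported.

- **Bell:** With the fingers shut, I pressed the plunger until the force rose from 7 to 15 N with no further travel at a tip height of 60 mm, so it was fully down. A picture after release showed it up again.
- **Yellow jar:** The fingertips held about 28 mm above the lid and within about 2 mm of its measured middle, for a little over two seconds.
- **Cork disc:** The fingertips ended about 26 mm above the disc and within about 2 mm of its measured centre. The force reading was only noise.
- **Other things:** In the last scene picture, the jars, crock, lids and funnel looked where they started. I judged that by eye, without measuring.

The only correction was at the disc. The first descent stopped 31 mm above it, so I lowered the arm 5 mm. No checks failed; the two camera views differed by up to about 5 mm on the plunger, and by 1–2 mm on the lid and disc.

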